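# Swing out the work stand's leg and hold its index plunger drawn

## Task

On the electrician's bench stands a small work stand. Swing its hinged outrigger leg all the way out until it clicks home in its end position; only after that, take the black pull knob of the stand's index plunger, pull it fully back to its stop so that the pin is clear of the hole in the index disc, and hold it there: finish while still gripping the knob with the plunger drawn. The leg must stay out, and the other things on the bench must be left where they are.

Things in the scene. Friction and masses are not known exactly. Their poses are not given: they have to be found in the camera images.
- stand: Work stand, bolted down. Origin on the bench, z up. Dark base plate 160 (x) x 180 (y) x 12 mm, y -70 to +110 mm, with a lug for the leg's pivot to y = 170. Upright aluminium index disc, 110 mm diameter, face at y = +30, top 145 mm high, ringed with holes; behind it a white wall box to y = 82, top 123 mm high; before it a grey bracket with a 28 mm steel sleeve along y, 128 mm high (y -35 to +8).
- leg (a joint): Hinge of the steel outrigger leg, vertical axis, rad. 0: folded, pointing along the stand's +x beside its base; grows counter-clockwise from above; 1.5: fully out at its end stop, pointing nearly along the stand's +y. Starts at 0 to 0.3. Swings freely to about 1.1 rad; a sprung catch then resists (about 2 N at the post) up to 1.33, past which it snaps the leg home to 1.5 and holds it there (about 2 N brings it out).
- leg_hinge (a point): Point on the leg's vertical pivot axis, 65 mm above the bench; in the stand's frame at x = -35, y = +145 mm. Pivot hub 48 mm high, the leg bar 22 mm wide, its top 29 mm above the bench.
- leg_post (a point): On the leg's upright round grip post: steel, 20 mm diameter, at the leg's free end, 120 mm from the pivot axis, top 95 mm above the bench. The point is on its axis 65 mm above the bench. The post is free to grip or push above 31 mm.
- plunger (a joint): Travel of the spring-loaded index plunger, m. 0: pin seated 10 mm deep in the disc's top hole; grows as it is pulled horizontally along the stand's -y, away from the disc; 0.022: hard stop, fully back (pin tip 12 mm clear of the disc). The spring pulls 5 N at rest, 10.5 N at the stop, and returns the pin at once when let go.
- knob_mid (a point): The plunger's black pull knob, axis along the stand's y, 128 mm above the bench. The point is the middle of its round waist, 20 mm diameter, 32 mm long; on its outer (-y) end a flange 34 mm in diameter, 7 mm thick, that fingers can catch behind. At rest the point is at x = 0, y = -59 mm in the stand's frame; axes as the stand's. Can be pinched from above across the stand's x.
- pin_seat (a point): Mouth of the seat hole on the index disc's face, where the pin enters; 128 mm above the bench, in the stand's frame at x = 0, y = +30 mm. Does not move.
- pliers: Bystander: red-handled pliers lying flat, 180 mm long along x, 60 mm wide, 16 mm high; origin under the middle.
- tape: Bystander: yellow tape measure standing upright, 65 x 36 x 58 mm; origin under its centre.
- junction_box: Bystander: white junction box 85 x 85 x 40 mm; origin under its centre.
- drill: Bystander: green cordless drill standing on its battery, 185 mm long along x, 75 mm wide, 200 mm high; origin under the battery's centre.
- squeeze_bottle: Bystander: small bottle with green cap, 52 mm diameter, 130 mm high; origin under its centre.
- strippers: Bystander: orange-handled wire strippers lying flat, 180 mm long along x, 76 mm wide, 16 mm high.
- screwdriver: Bystander: red-handled screwdriver lying along its x, about 200 mm long.

How it is judged:
On the way, in this order (a step that is already met when the one before it is completed fails the run):
1. the leg is fully out, home in its end position (value of joint leg above 1.44 rad), for 0.2 s.
2. the plunger is pulled fully back by the fingers (value of joint leg above 1.44 rad and value of joint plunger above 0.019 m and contact force between plunger and the fingers above 2 N), for 0.3 s.
At the end, for the whole second after the job is handed in: The leg is home at its end stop (above 1.44 of 1.5 rad), the plunger is drawn (at least 19 of 22 mm) and the fingers are in contact with the pull knob, holding it (more than 2 N) (all of step 2); the arm keeps its last pose, push and grip.
It fails at once if the plunger is drawn (over 6 mm) while the leg is not home (value of joint plunger above 0.006 m and value of joint leg below 1.4 rad).
It fails at once if another thing on the bench is pushed from its place (over 30 mm) (distance of any of pliers, tape, junction_box, drill, squeeze_bottle, strippers, screwdriver from where it was at the start of the episode above 0.03 m).
It also fails if it takes over 50 s, if anything falls off the work surface, if the arm or the gripper's body presses on something with over 40 N, if the wrist force passes 120 N, or if a joint passes its speed limit or range.

## Robot

A 6-joint arm with a two-finger parallel gripper is mounted at the origin on the work surface. World frame = base frame: x ahead of the robot, y to its left, z up, the work surface at z = 0. Lengths are in m, angles in rad, forces in N, time in s.
With the tool pointing down it reaches from about 0.425 to 0.95 m from the base axis. Payload 3.5 kg.
Tool frame: the origin (TCP) lies midway between the tips of the shut fingers; the grasp point (between the pads) lies 19 mm behind it; z points along the fingers, y is the direction in which the jaws open and shut (so a half turn about z gives the same grasp; the last joint's range is limited). The gripper opens to 85 mm and grips with 20 to 120 N. Pads are 22 mm wide; open, the fingers measure 114 mm over their backs; the gripper's body (76 mm by 85 mm) begins 54 mm behind the grasp point. The pads swing forward as they close: fully open they stand 13 mm farther back than shut.
Start: joints at [1.03, 0.286, 1.577, -0, 1.279, -0.15], TCP at [0.257, 0.624, 0.231] pointing down, gripper open.
Joint ranges: [-2.77, 2.77], [-0.9, 2.22], [0.21, 2.48], [-1.53, 4.67], [0.24, 2.81], [-2.84, 2.84]. Speed limits (rad/s): [2.79, 2.79, 3.14, 3.14, 3.14, 3.14].

## Interface

Orientations are given as a unit quaternion [x, y, z, w].
In Python, from plant import * gives the robot as it stands.
- The arm moves only by the shell command python3 -m jog 'ROWS' [FORCE]. ROWS is a JSON object of lists of equal length, an entry for each row: "travel": the shift along the world's x, y, z in mm, a list of three; "dr": the turn, a rotation vector about the world's x, y, z in degrees, a list of three; "jaw": the closure in counts, from 0 (fully open) to 255 (shut). In form: {"travel": [[x, y, z], ...], "dr": [[wx, wy, wz], ...], "jaw": [jaw, ...]}. A call has 1 to 5 rows; each row shifts and turns the commanded pose from where the row before left it; what a row does not reach is not made up. A row lasts 1/12 s, in which the tool goes at most 41.7 mm and 7.16 degrees, less where a joint would pass 70% of its speed; a pose out of reach is approached as far as the arm can. A call is refused whole if a number of a shift passes 41.7 or a number of a turn 7.16, either way. A call with a gripper value outside its range is refused whole. The fingers move at their own pace and stop on an object; FORCE is the grip in N (left out, the last holds). Time passes only in rows, so rows that do not move let the fingers close. It gives the time, the measured TCP pose, the force and the opening at its end, in the units of the state.
- get_state(): the state, without advancing time (a new reading comes with each control period).
- read_camera(name): name is "scene" or "top" or "wrist"; returns the picture (400x640x3 uint8, red, green, blue); there is no depth.
- camera_info(name): a dict with "K" (3x3 intrinsics, pixels), "R" (3x3) and "t" (3): a world point X has camera coordinates R X + t; the wrist camera has in their place "mount" (4x4, takes a point from camera to tool coordinates, whose origin is the TCP and whose axes are the flange's). Camera axes: x right, y down, z forward; pixel columns grow to the right and rows downward; lengths in m; the calibration is good to about 2 mm. A picture is of the moment at which its call begins: read the wrist's pose just before it. camera_info takes no time and is no camera call.
- sign_off(): hands the job in, once; it reports no verdict.
The state is a dict: "time": time; "qpos": joint angles; "dq": joint speeds; "joint_efforts": joint torques, N m; "eef_pos": TCP position; "tcp_rot": TCP orientation; "contact_force": force on the tool from outside, world axes, zero at the start; "wrist_torque": the same for the moment, N m; "opening": opening from 0.0 (shut) to 1.0 (fully open).
Only numpy, scipy, OpenCV 4.12 (cv2) and the standard library are available. Lean on these libraries where they do the work, as an engineer would, in place of code of your own. Each camera call takes 0.05 s, during which the arm holds its last target. There are 200 camera calls.

## Working session

There is one attempt and no reset: what is moved stays moved. The work goes in short steps, Python scripts to look and compute and a shell command to move; the robot and the scene stay as the last step left them, time stands still between calls to the robot, and variables do not carry over. Pictures are saved under pics/ and viewed, about 8 in all and at most 12, crops included, and the job is handed in when it is done.

```bash
mkdir -p pics; ls
python3 - <<'E'
from plant import *
import cv2,numpy as np
for n in("scene","top"):
    cv2.imwrite(f"pics/{n}0.png",read_camera(n)[:,:,::-1]); i=camera_info(n); print(n,np.round(i["K"],1).tolist(),np.round(i["R"],3).tolist(),np.round(i["t"],3))
print(camera_info("wrist")); print(get_state())
E
```

```text
pics
scene [[419.1, 0.0, 317.8], [0.0, 419.1, 195.1], [0.0, 0.0, 1.0]] [[-0.635, 0.772, 0.001], [0.508, 0.419, -0.753], [-0.582, -0.477, -0.658]] [ 0.314 -0.189  1.746]
top [[481.0, 0.0, 314.8], [0.0, 481.0, 199.0], [0.0, 0.0, 1.0]] [[-0.026, -1.0, -0.015], [-0.99, 0.028, -0.141], [0.141, 0.011, -0.99]] [0.039 0.547 1.505]
{'K': array([[285.26256409,   0.        , 327.03758245],
       [  0.        , 285.26256409, 199.05419951],
       [  0.        ,   0.        ,   1.        ]]), 'mount': array([[ 1.43601066e-03, -9.46630859e-01, -3.22316545e-01,
         8.39035028e-02],
       [ 9.99998969e-01,  1.36605917e-03,  4.43214633e-04,
        -1.35259596e-03],
       [ 2.07428244e-05, -3.22316849e-01,  9.46631844e-01,
        -1.43498177e-01],
       [ 0.00000000e+00,  0.00000000e+00,  0.00000000e+00,
         1.00000000e+00]])}
{'time': 0.1, 'qpos': array([ 1.03000197e+00,  2.87146005e-01,  1.57805055e+00,  1.45447443e-05,
        1.27857065e+00, -1.50015570e-01]), 'dq': array([-9.05712187e-04, -2.71459452e-03, -1.12936197e-03, -1.80935886e-03,
        7.04974388e-04,  9.63939681e-05]), 'joint_efforts': array([ 1.40566492e-03, -4.07296872e+01, -2.93698651e+01, -7.06600576e-05,
        3.33607626e-03,  5.87774629e-07]), 'eef_pos': array([0.25678285, 0.62360667, 0.23002872]), 'tcp_rot': array([ 1.94150482e-01,  9.80971156e-01, -1.02070428e-03, -3.74678651e-04]), 'contact_force': array([-0.45043762, -0.13382919, -0.62043563]), 'wrist_torque': array([-0.00252208, -0.01354008,  0.04804246]), 'opening': 0.9974487509188938}
```

View pics/scene0.png

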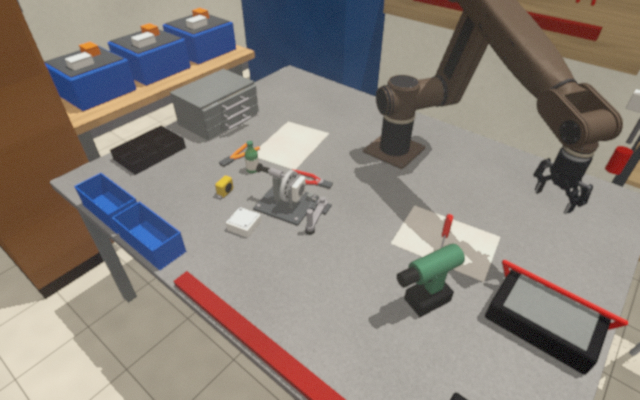

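View pics/top0.png

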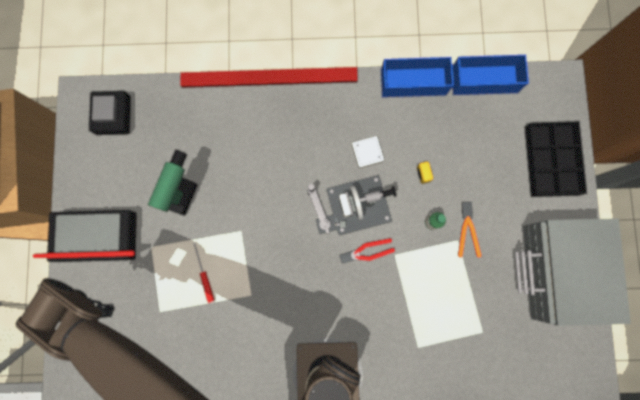

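The stand is right of centre in the top view (~(358,205)): knob at ~(390,190) on the image right, leg on the left with its pivot near (325,228) and its post near (313,187). I'll enlarge it.

Run:
```python
import cv2
a=cv2.imread("pics/top0.png")[160:260,290:450]; cv2.imwrite("pics/crop.png",cv2.resize(a,None,fx=5,fy=5,interpolation=cv2.INTER_CUBIC))
```

```text
(no output)
```

View pics/crop.png

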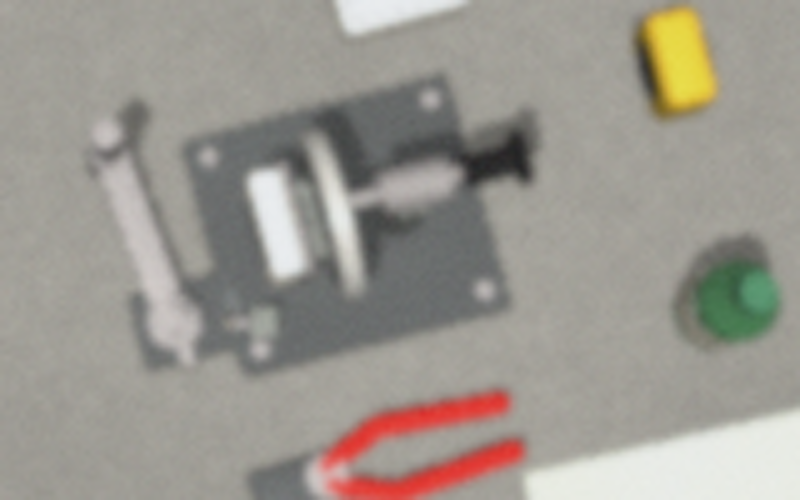

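```bash
cat > h.py <<'E'
from plant import *
import numpy as np
from scipy.optimize import least_squares
from scipy.spatial.transform import Rotation as Ro
def proj(X,n="top"):
    i=camera_info(n); c=np.array(i["R"])@X+np.array(i["t"]); p=np.array(i["K"])@c; return p[:2]/p[2]
def st(p,P):
    c,s=np.cos(p[2]),np.sin(p[2]); return np.array([p[0]+c*P[0]-s*P[1],p[1]+s*P[0]+c*P[1],P[2]])
def inv(px,z,n="top"):
    return np.append(least_squares(lambda q:proj(np.append(q,z),n)-px,[.5,0]).x,z)
E
python3 - <<'E'
from h import *
cr=lambda u,v:np.array([290+(u+.5)/5-.5,160+(v+.5)/5-.5])
o=[((185,145),(.08,.11,.012)),((443,75),(.08,-.07,.012)),((510,302),(-.08,-.07,.012)),((255,375),(-.08,.11,.012)),((173,320),(-.035,.145,.048)),((523,160),(0,-.078,.128))]
f=lambda p:np.concatenate([proj(st(p,P))-cr(*u) for u,P in o])
r=least_squares(f,[.55,-.1,0]); p=r.x
print(p,np.degrees(p[2]),np.round(r.fun,1))
hg=st(p,(-.035,.145,.065)); po=inv(cr(107,132),.095)
print("hinge",hg,"post",po,np.linalg.norm((po-hg)[:2]))
a=np.arctan2(*(po-hg)[1::-1])-p[2];print("leg",a)
for n,P in dict(knob=(0,-.059,.128),seat=(0,.03,.128)).items(): print(n,st(p,P))
for t in(0,.3,.6,.9,1.2,1.5): print(t,st(p,(-.035+.12*np.cos(t),.145+.12*np.sin(t),.065)))
for n,u,z in(("bottle",(757,293),.13),("pl",(510,400),.01),("pl2",(330,475),.01),("tape",(685,20),.058)): print(n,inv(cr(*u),z))
print("jb",inv((368,150),.04),"drill",inv((178,157),.2),inv((160,205),.2),inv((185,195),.05))
E
```

```text
[ 0.53488313 -0.13911543  0.23832178] 13.654831900139666 [-0.5 -0.4  0.7 -0.7  1.2  0.8 -1.4  0.7  0.9  0.2 -0.8 -0.6]
hinge [ 0.46664192 -0.0064763   0.065     ] post [0.58117153 0.03433112 0.095     ] 0.12158239366505978
leg 0.10395854221482406
knob [ 0.54881139 -0.19644783  0.128     ]
seat [ 0.52780096 -0.10996336  0.128     ]
0 [0.58325018 0.02185236 0.065     ]
0.3 [0.56967036 0.0550472  0.065     ]
0.6 [0.54688731 0.08274633 0.065     ]
0.9 [0.51693618 0.10247546 0.065     ]
1.2 [0.48249241 0.11247226 0.065     ]
1.5 [0.44663277 0.11184374 0.065     ]
bottle [ 0.46663768 -0.35258359  0.13      ]
pl [ 0.41310221 -0.21964104  0.01      ]
pl2 [ 0.36809631 -0.10191835  0.01      ]
tape [ 0.64952401 -0.33574707  0.058     ]
jb [ 0.70387279 -0.15276359  0.04      ] drill [0.66012808 0.41864588 0.2       ] [0.52011558 0.46867008 0.2       ] [0.57100697 0.4394786  0.05      ]
```

Stand fitted at (0.535, −0.139), yaw 13.7°, with the leg at ≈0.10 rad. A jaw yaw of ≈13.7° suits both the end of the leg's swing and the knob, so I turn −54° on the way to a spot above the post.

```bash
python3 -m jog '{"travel":[[16,-29,0],[16,-29,0],[16,-29,0],[16,-29,0],[16,-29,0]],"dr":[[0,0,-5.4],[0,0,-5.4],[0,0,-5.4],[0,0,-5.4],[0,0,-5.4]],"jaw":[0,0,0,0,0]}' 20
python3 -m jog '{"travel":[[16,-29,0],[16,-29,0],[16,-29,0],[16,-29,0],[16,-29,0]],"dr":[[0,0,-5.4],[0,0,-5.4],[0,0,-5.4],[0,0,-5.4],[0,0,-5.4]],"jaw":[0,0,0,0,0]}'
python3 -m jog '{"travel":[[16,-30,0],[16,-30,0],[16,-30,0],[16,-30,0],[16,-30,0]],"dr":[[0,0,0],[0,0,0],[0,0,0],[0,0,0],[0,0,0]],"jaw":[0,0,0,0,0]}'
python3 -m jog '{"travel":[[17,-30,-10],[17,-30,-10],[17,-30,-10],[17,-30,-10],[16,-30,-10]],"dr":[[0,0,0],[0,0,0],[0,0,0],[0,0,0],[0,0,0]],"jaw":[0,0,0,0,0]}'
python3 -m jog '{"travel":[[0,0,0],[0,0,0]],"dr":[[0,0,0],[0,0,0]],"jaw":[0,0]}'
python3 - <<'E'
from h import *
import cv2
s=get_state(); print(s["time"],s["eef_pos"],s["tcp_rot"],s["qpos"],s["opening"],s["contact_force"])
cv2.imwrite("pics/w1.png",read_camera("wrist")[:,:,::-1])
E
```

```text
time: 0.52
eef_pos: [0.3372, 0.4775, 0.2306]
tcp_rot: [0.42, 0.908, -0.001, -0.0]
contact_force: [0.1, -0.2, 0.2]
opening: 1.002
time: 0.93
eef_pos: [0.4173, 0.3325, 0.2308]
tcp_rot: [0.62, 0.785, -0.0, -0.0]
contact_force: [0.6, 1.0, 0.9]
opening: 1.001
time: 1.35
eef_pos: [0.4972, 0.1825, 0.2309]
tcp_rot: [0.618, 0.786, -0.0, -0.0]
contact_force: [1.7, 0.8, 0.2]
opening: 0.998
time: 1.77
eef_pos: [0.5814, 0.0325, 0.1804]
tcp_rot: [0.618, 0.786, -0.0, -0.0]
contact_force: [0.3, 0.5, 0.0]
opening: 1.001
time: 1.93
eef_pos: [0.5807, 0.0327, 0.1798]
tcp_rot: [0.62, 0.785, -0.001, -0.001]
contact_force: [-0.0, 0.1, 0.0]
opening: 0.995
1.9333 [0.58071871 0.03269944 0.17976394] [ 6.19576364e-01  7.84934809e-01 -7.10793906e-04 -1.40319581e-03] [-1.18219255e-01  1.32060129e-01  1.85509883e+00  2.78302823e-04
  1.15756928e+00 -3.52720024e-01] 0.9947089453557567 [-0.01997767  0.13701934  0.01629253]
```

View pics/w1.png

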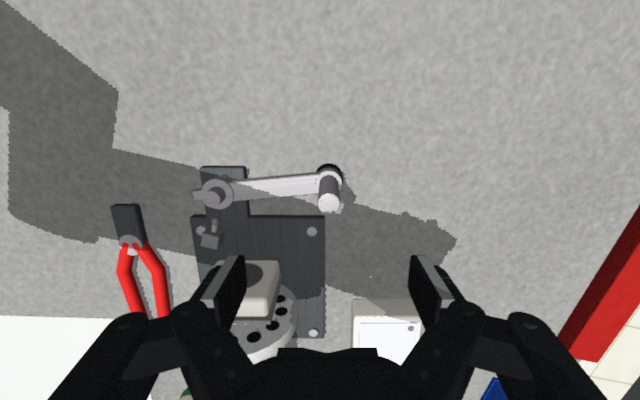

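Wrist view: post top at ~(329,202), post foot ~(329,172), hub top ~(217,193), near plate corner (326,217). I'll triangulate these at their known heights.

```bash
cat >> h.py <<'E'
def winv(px,z,s=None):
    s=s or get_state(); i=camera_info("wrist"); M=np.array(i["mount"]); R=Ro.from_quat(s["tcp_rot"]).as_matrix()
    d=R@M[:3,:3]@np.linalg.inv(i["K"])@np.array([*px,1.]); o=R@M[:3,3]+s["eef_pos"]
    return o+d*(z-o[2])/d[2]
E
python3 - <<'E'
from h import *
for n,u,z in(("post",(329,202),.095),("hub",(217,193),.048),("corner y110 x80",(326,217),.012),("corner y-70 x80",(326,337),.012)): print(n,winv(u,z))
p=[.53488,-.13912,.2383]
print(st(p,(.08,.11,.012)),st(p,(.08,-.07,.012)))
E
```

```text
post [0.58034443 0.03573431 0.095     ]
hub [0.47162616 0.00232757 0.048     ]
corner y110 x80 [ 0.58863236 -0.01154734  0.012     ]
corner y-70 x80 [ 0.63053647 -0.18556819  0.012     ]
[ 0.58665364 -0.01334445  0.012     ] [ 0.62914282 -0.18825777  0.012     ]
```

Agrees within 2–3 mm. Descending around the post and gripping it.

```bash
python3 -m jog '{"travel":[[0,3,-25],[0,0,-25],[0,0,-25],[0,0,-25],[0,0,-22]],"dr":[[0,0,0],[0,0,0],[0,0,0],[0,0,0],[0,0,0]],"jaw":[0,0,0,0,0]}' 20
python3 -m jog '{"travel":[[0,0,0],[0,0,0],[0,0,0],[0,0,0],[0,0,0]],"dr":[[0,0,0],[0,0,0],[0,0,0],[0,0,0],[0,0,0]],"jaw":[120,160,255,255,255]}' 20
python3 -m jog '{"travel":[[0,0,0],[0,0,0],[0,0,0]],"dr":[[0,0,0],[0,0,0],[0,0,0]],"jaw":[255,255,255]}' 20
python3 - <<'E'
from h import *
s=get_state();e=s["eef_pos"][:2];print(e)
c=np.array([.4686,-.0045]);v=e-c;r=np.hypot(*v);a=np.arctan2(v[1],v[0]);print(r,a-.2383)
T=np.linspace(a,1.5+.2383+.03,16);P=c+.12*np.c_[np.cos(T),np.sin(T)]; P[0]=e
print(np.round(1000*np.diff(P,axis=0),1).tolist(),P[-1])
E
```

```text
time: 2.4
eef_pos: [0.5802, 0.0389, 0.0585]
tcp_rot: [0.617, 0.787, 0.0, -0.0]
contact_force: [0.7, 0.4, -0.3]
opening: 0.997
time: 2.82
eef_pos: [0.5825, 0.0372, 0.0616]
tcp_rot: [0.618, 0.786, 0.001, 0.002]
contact_force: [0.2, -0.5, 0.7]
opening: 0.295
time: 3.07
eef_pos: [0.5808, 0.0366, 0.0615]
tcp_rot: [0.618, 0.786, -0.001, -0.0]
contact_force: [-5.2, -1.6, 8.1]
opening: 0.228
[0.58078701 0.03660085]
0.1194788846959679 0.11287457979008692
[[-3.9, 10.6], [-5.4, 10.0], [-6.3, 9.4], [-7.1, 8.8], [-7.9, 8.1], [-8.7, 7.3], [-9.3, 6.5], [-9.9, 5.5], [-10.4, 4.6], [-10.7, 3.6], [-11.0, 2.6], [-11.2, 1.5], [-11.3, 0.4], [-11.3, -0.6], [-11.2, -1.7]] [0.44505334 0.11316714]
```

```bash
python3 -m jog '{"travel":[[-4,11,0],[-5,10,0],[-6,9,0],[-7,9,0],[-8,8,0]],"dr":[[0,0,0],[0,0,0],[0,0,0],[0,0,0],[0,0,0]],"jaw":[255,255,255,255,255]}' 20
python3 -m jog '{"travel":[[-9,7,0],[-9,7,0],[-10,6,0],[-10,4,0],[-11,4,0]],"dr":[[0,0,0],[0,0,0],[0,0,0],[0,0,0],[0,0,0]],"jaw":[255,255,255,255,255]}' 20
python3 -m jog '{"travel":[[-11,3,0],[-11,1,0],[-11,0,0],[-11,-1,0],[-12,-1,0]],"dr":[[0,0,0],[0,0,0],[0,0,0],[0,0,0],[0,0,0]],"jaw":[255,255,255,255,255]}' 20
python3 -m jog '{"travel":[[0,0,0],[0,0,0]],"dr":[[0,0,0],[0,0,0]],"jaw":[255,255]}'
python3 - <<'E'
from h import *
e=get_state()["eef_pos"][:2];v=e-np.array([.4686,-.0045]);print(np.hypot(*v),np.arctan2(v[1],v[0])-.2383)
E
```

```text
time: 3.48
eef_pos: [0.5528, 0.0835, 0.0613]
tcp_rot: [0.618, 0.786, 0.001, 0.003]
contact_force: [2.9, -1.6, 2.2]
opening: 0.224
time: 3.9
eef_pos: [0.5061, 0.1171, 0.0615]
tcp_rot: [0.619, 0.785, 0.009, 0.002]
contact_force: [11.9, 20.6, -4.7]
opening: 0.228
time: 4.32
eef_pos: [0.4473, 0.1184, 0.0612]
tcp_rot: [0.619, 0.785, 0.005, -0.0]
contact_force: [20.5, 16.9, 1.6]
opening: 0.226
time: 4.48
eef_pos: [0.4478, 0.1184, 0.0613]
tcp_rot: [0.62, 0.785, 0.006, -0.0]
contact_force: [4.1, 15.8, 0.9]
opening: 0.226
0.12470172769155793 1.50037413419152
```

```bash
python3 -m jog '{"travel":[[-5,-3,0],[0,0,0],[0,0,0]],"dr":[[0,0,0],[0,0,0],[0,0,0]],"jaw":[255,255,255]}'
python3 -m jog '{"travel":[[3,-1,0],[0,0,0],[0,0,0],[0,0,0],[0,0,0]],"dr":[[0,0,0],[0,0,0],[0,0,0],[0,0,0],[0,0,0]],"jaw":[255,180,120,60,0]}'
python3 -m jog '{"travel":[[0,0,0],[0,0,20],[0,0,30],[0,0,35],[0,0,35]],"dr":[[0,0,0],[0,0,0],[0,0,0],[0,0,0],[0,0,0]],"jaw":[0,0,0,0,0]}'
python3 - <<'E'
from h import *
import cv2
i=read_camera("top")[:,:,::-1]; cv2.imwrite("pics/t2.png",cv2.resize(i[150:270,270:430],None,fx=5,fy=5,interpolation=cv2.INTER_CUBIC));
E
```

```text
time: 4.73
eef_pos: [0.4479, 0.1176, 0.0619]
tcp_rot: [0.621, 0.784, 0.013, 0.004]
contact_force: [19.6, 26.8, -12.5]
opening: 0.228
time: 5.15
eef_pos: [0.4433, 0.1102, 0.0591]
tcp_rot: [0.618, 0.786, -0.0, -0.001]
contact_force: [-0.0, -0.6, -0.4]
opening: 0.708
time: 5.57
eef_pos: [0.4429, 0.1098, 0.1797]
tcp_rot: [0.619, 0.786, -0.001, -0.001]
contact_force: [0.5, 0.4, -0.2]
opening: 1.004
```

View pics/t2.png

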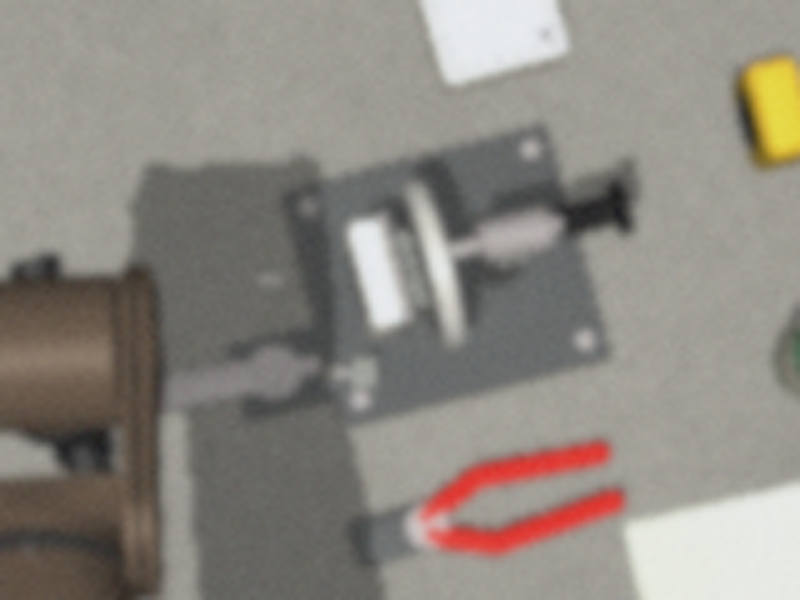

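The leg is out: it runs from the hub (280,372) to (170,388), within about 1° of the expected 1.5 rad direction, and the push met a hard stop. Next, above the knob.

```bash
python3 -m jog '{"travel":[[11,-30,10],[11,-30,10],[11,-30,10],[11,-30,0],[11,-31,0]],"dr":[[0,0,0],[0,0,0],[0,0,0],[0,0,0],[0,0,0]],"jaw":[0,0,0,0,0]}'
python3 -m jog '{"travel":[[11,-31,0],[11,-31,0],[11,-31,0],[11,-31,0],[9,-31,0]],"dr":[[0,0,0],[0,0,0],[0,0,0],[0,0,0],[0,0,0]],"jaw":[0,0,0,0,0]}'
python3 -m jog '{"travel":[[0,0,0],[0,0,0]],"dr":[[0,0,0],[0,0,0]],"jaw":[0,0]}'
python3 - <<'E'
from h import *
import cv2
s=get_state(); print(s["eef_pos"],s["tcp_rot"])
cv2.imwrite("pics/w3.png",read_camera("wrist")[:,:,::-1])
E
```

```text
time: 6.03
eef_pos: [0.4995, -0.0425, 0.21]
tcp_rot: [0.619, 0.786, 0.0, 0.001]
contact_force: [0.2, 0.3, 0.3]
opening: 0.997
time: 6.45
eef_pos: [0.552, -0.1977, 0.2086]
tcp_rot: [0.619, 0.786, 0.0, -0.0]
contact_force: [0.7, 0.8, 1.1]
opening: 1.0
time: 6.62
eef_pos: [0.5517, -0.1974, 0.2084]
tcp_rot: [0.62, 0.785, 0.0, -0.001]
contact_force: [-0.2, 0.7, 0.0]
opening: 1.0
[ 0.55165335 -0.19739308  0.20840162] [ 6.19632550e-01  7.84891530e-01  4.64217915e-06 -8.88602861e-04]
```

View pics/w3.png

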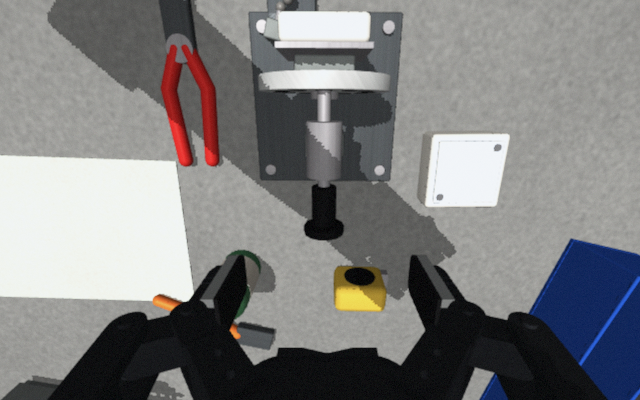

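Wrist view: knob waist centred at column ~324, rows ~186–218, with the flange at rows ~218–238 and the tape and bottle well clear of the fingers.

Run:
```python
from h import *
s=get_state()
a=winv((324,186),.137,s);b=winv((323,220),.138,s);f=winv((324,222),.145,s);print(a,b,f)
y=np.array([-np.sin(.2383),np.cos(.2383)])
print("lengths",(a-b)[:2]@y,"mid by model",st([.5369,-.1371,.2383],(0,-.059,.128)),"tool yaw",np.degrees(2*np.arctan2(s['tcp_rot'][1],s['tcp_rot'][0]))-90)
```

```text
[ 0.54301461 -0.17741479  0.137     ] [ 0.54882438 -0.2052683   0.138     ] [ 0.54940276 -0.20383858  0.145     ]
lengths 0.02843778810268884 mid by model [ 0.55082701 -0.1944327   0.128     ] tool yaw 13.508757801925185
```

```bash
python3 -m jog '{"travel":[[-3,3,-20],[0,0,-20],[0,0,-20],[0,0,-20],[0,0,-20]],"dr":[[0,0,0],[0,0,0],[0,0,0],[0,0,0],[0,0,0]],"jaw":[0,0,0,0,60]}' 60
python3 -m jog '{"travel":[[0,0,0],[0,0,0],[0,0,0],[0,0,0],[0,0,0]],"dr":[[0,0,0],[0,0,0],[0,0,0],[0,0,0],[0,0,0]],"jaw":[100,150,200,255,255]}' 60
python3 -m jog '{"travel":[[0,0,0],[0,0,0],[0,0,0]],"dr":[[0,0,0],[0,0,0],[0,0,0]],"jaw":[255,255,255]}' 90
python3 - <<'E'
from h import *
import cv2
cv2.imwrite("pics/w4.png",read_camera("wrist")[:,:,::-1])
E
```

```text
time: 7.08
eef_pos: [0.5485, -0.1911, 0.1084]
tcp_rot: [0.618, 0.786, 0.0, -0.0]
contact_force: [1.0, 0.0, 0.6]
opening: 0.885
time: 7.5
eef_pos: [0.5477, -0.1936, 0.1116]
tcp_rot: [0.618, 0.786, -0.002, -0.001]
contact_force: [-10.3, -0.1, 6.0]
opening: 0.21
time: 7.75
eef_pos: [0.5477, -0.1936, 0.1117]
tcp_rot: [0.618, 0.786, -0.002, -0.001]
contact_force: [-8.4, -0.2, 7.3]
opening: 0.199
```

View pics/w4.png

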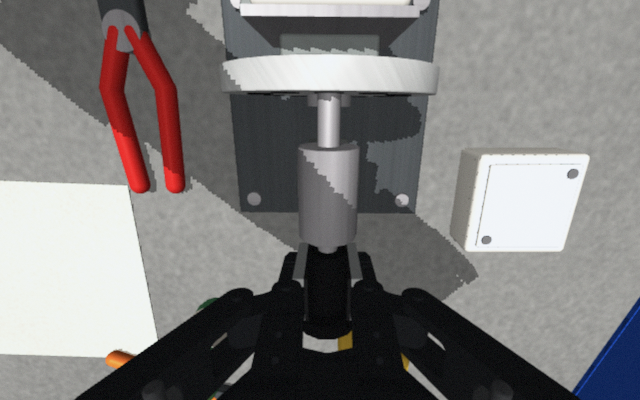

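The pads grip the waist, with sleeve, pin and disc visible. Pulling 22 mm along the stand's −y.

```bash
python3 -m jog '{"travel":[[1,-4,0],[1,-4,0],[1,-4,0],[1,-4,0],[1,-4,0]],"dr":[[0,0,0],[0,0,0],[0,0,0],[0,0,0],[0,0,0]],"jaw":[255,255,255,255,255]}' 110
python3 -m jog '{"travel":[[1,-2,0],[0,-1,0],[0,0,0],[0,0,0]],"dr":[[0,0,0],[0,0,0],[0,0,0],[0,0,0]],"jaw":[255,255,255,255]}' 110
python3 -m jog '{"travel":[[0,-2,0],[0,0,0],[0,0,0]],"dr":[[0,0,0],[0,0,0],[0,0,0]],"jaw":[255,255,255]}' 110
```

```text
time: 8.22
eef_pos: [0.5518, -0.2113, 0.1117]
tcp_rot: [0.618, 0.786, -0.001, -0.004]
contact_force: [-11.6, 7.6, 11.9]
opening: 0.194
time: 8.55
eef_pos: [0.5524, -0.2138, 0.1117]
tcp_rot: [0.618, 0.786, -0.001, -0.005]
contact_force: [-12.8, 8.2, 11.2]
opening: 0.197
time: 8.8
eef_pos: [0.5527, -0.2149, 0.1117]
tcp_rot: [0.618, 0.786, 0.0, -0.005]
contact_force: [-12.0, 10.7, 11.7]
opening: 0.197
```

```bash
python3 -m jog '{"travel":[[0.5,-3,0],[0,0,0],[0,0,0],[0,0,0]],"dr":[[0,0,0],[0,0,0],[0,0,0],[0,0,0]],"jaw":[255,255,255,255]}' 110
python3 - <<'E'
from h import *
import cv2
cv2.imwrite("pics/w5.png",read_camera("wrist")[:,:,::-1])
i=read_camera("top")[:,:,::-1]; cv2.imwrite("pics/t5.png",cv2.resize(i[120:270,210:490],None,fx=2.8,fy=2.8,interpolation=cv2.INTER_CUBIC))
E
```

```text
time: 9.13
eef_pos: [0.5526, -0.2149, 0.1117]
tcp_rot: [0.618, 0.786, 0.002, -0.008]
contact_force: [-13.2, 17.3, 15.0]
opening: 0.196
```

View pics/w5.png

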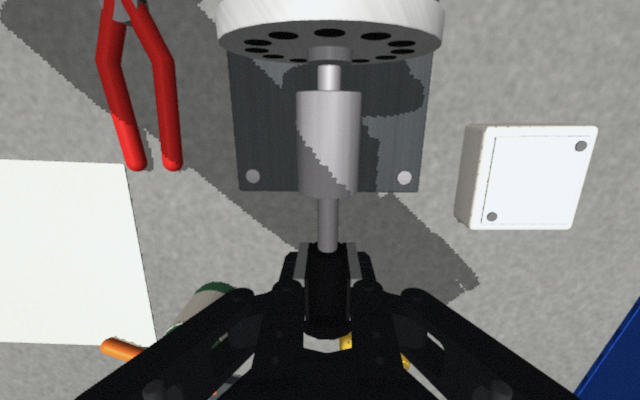

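View pics/t5.png

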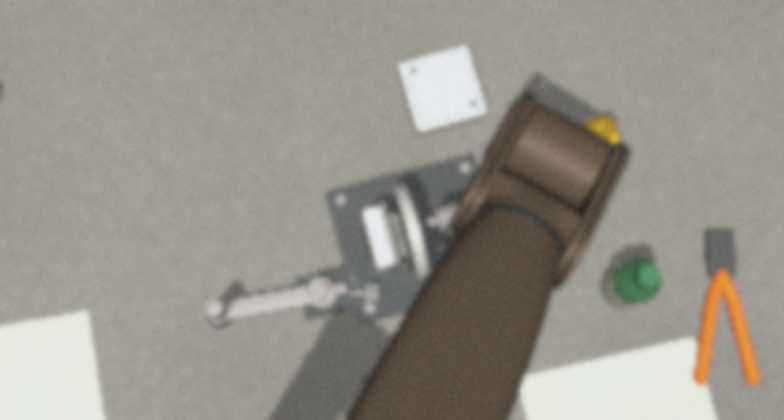

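The pin is clear of the disc, with the shaft exposed between sleeve (row 195) and knob (row 250). An extra 3 mm of command gave no motion and about 7 N more force, so it is at the stop. The leg is out and the bystanders look unmoved.

```bash
python3 -c "
from plant import *
s=get_state();print(s['time'],s['eef_pos'],s['contact_force'],s['opening']);print(sign_off())"
```

```text
9.2333 [ 0.55260618 -0.21491068  0.11169305] [-13.10034094  17.04316685  15.49031281] 0.20131793620013275
the job is handed in; nothing more can be done
None
```

I swung the leg fully out, then pulled the plunger knob back to its stop, and handed the job in at 9.2 s with the arm still holding it. Sign-off gives no verdict, so success rests on these last checks:

- **Leg:** I gripped its post and swung it to about 1.50 rad, as estimated from the tool position. It met a hard stop there. The last top picture shows it still out.
- **Plunger:** The knob moved about 22 mm. A further 3 mm of command gave no motion and the force rose by about 7 N, so it is at the stop. The wrist picture shows the pin clear of the disc. The jaws are still closed on the knob, about 17 mm apart, with the grip set to 110 N.
- **Bystanders:** Nothing I could see near the stand had moved. The arm partly hid the tape measure in the last picture. The drill and screwdriver were outside it, and the arm only passed near the drill on its first move.
- **Disagreements:** While swinging the leg, the tool ended about 5 mm outside the expected arc, and the measured force reached about 35 N. At the end a side and upward load of about 13 to 15 N remained at the wrist, from a slightly off-centre grip. That is well below the 120 N wrist limit.

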